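# Dress a charcoal block from the bypass-door bench case

### The job

The charcoal soldering block lies under one of the two clear sliding doors of the bench case: slide that door fully back past the other, take the block out and true its underside on the emery plate, held flat with a light, steady pressure in one stroke from the plate's left end to its right end. Then lay the block flat on the middle of the pale soldering board, let go, and slide the door fully shut again. Leave the steel block in the case and everything else on the bench where it is.

Things in the scene. Friction and masses are not known exactly. Their poses are not given: they have to be found in the camera images.
- case: low plywood case fixed to the trolley, 300 (its x, away from the robot) x 160 (y) x 64 mm; origin centre of its underside. A divider at x = 0 makes a near (-x) and a far (+x) compartment, inside 144 mm wide, floor at 6 mm. Two clear doors, 146 mm long, lie flat in its top and bypass along x, tops at 59 (near) and 51 mm (far). An open door uncovers |x| = 29 to 142 mm.
- near_door (a joint): how far the near door, in the upper track, is slid open, in m: 0 shut, grows as it slides along the case's +x (away from the robot) over the far door, 0.112 fully open. It takes about 2 N, and stays where it is left. If one door is open, sliding the other pushes it shut.
- far_door (a joint): how far the far door, in the lower track, is slid open, in m: 0 shut, grows as it slides along the case's -x (towards the robot) under the near door, 0.112 fully open. It takes about 2 N, and stays where it is left.
- near_door_knob (a point): centre of the top face of the near door's upright aluminium knob, 18 mm diameter, on the case's centre line 13 mm from the door's outer (near) end. It rises 30 mm from the door, its top 89 mm above the case's underside, and is clear all round above the case's rim (64 mm). Moves with the door.
- far_door_knob (a point): the same for the far door: knob of 18 mm diameter, 13 mm from the door's outer (far) end, its top likewise 89 mm above the case's underside. Moves with the door.
- charcoal: black charcoal soldering block, 52 x 80 x 30 mm (its x, y, z), 0.04 to 0.09 kg, origin at the centre of its underside. Starts on the floor of one compartment, about 85 mm from the case's middle, its 80 mm length nearly along the case; 35 mm or more is free beside its long sides. Held by its top edge or loosely it tilts in the fingers.
- steel_block: grey steel bench block, 64 x 64 x 18 mm, origin at the centre of its underside. It lies in the other compartment and stays there.
- lap_plate: flat glass plate faced with dark grey emery sheet, 96 x 246 x 9 mm (its x, y, z), origin at the centre of its underside: the emery face is 9 mm above it, 19 mm above the trolley top. +y is its left end as the robot sees it, -y its right end. It lies on a sponge-rubber pad fixed to the trolley and gives straight down about 0.5 mm per newton, 6 mm at most.
- solder_board: pale heatproof soldering board lying on the trolley, fixed, 110 x 150 x 12 mm (its x, y, z), origin at the centre of its underside.
- glue: slim glue bottle with a spout, 37 mm diameter, 111 mm high, standing to the left of the emery plate; leave it alone.
- pliers: black pliers, 117 mm long, 10 mm thick, lying between the emery plate and the case; leave them alone.
- tool_tumbler: glass tumbler of pens, files and scissors standing fixed between the emery plate, the board and the case; origin at the centre of its underside, about 70 mm across and, with its tools, 210 mm high (they lean out to 50 mm from its axis). Carry the block round it.
- wax_injector: the large dark blue wax injector that stands fixed at the left, 222 x 212 mm, its lid 300 mm high, fittings to 456 mm; origin at the centre of its underside. Keep clear of it.
- blue_stand: blue bit stand, fixed, 60 x 48 mm, 75 mm high, behind and left of the soldering board; origin at the centre of its underside.

How it is judged:
By the outcome, as a careful person would: the job done as asked, in the order asked, and still so for the second after the job is handed in, with the robot touching nothing.
It also fails if it takes over 72 s, if anything falls off the work surface, if the arm or the gripper's body presses on something with over 40 N, if the wrist force passes 120 N, or if a joint passes its speed limit or range.

### The arm

A 7-joint arm with a two-finger parallel gripper is mounted at the origin on a cart in front of the work surface, level with it; the furniture and walls round the work are solid. World frame = base frame: x ahead of the robot, y to its left, z up, the work surface at z = 0. Lengths are in m, angles in rad, forces in N, time in s.
With the tool pointing down it reaches from about 0.425 to 0.875 m from the base axis. Payload 4.7 kg.
Tool frame: the origin (TCP) lies at the very end of the fingers, on their centre line; the grasp point (between the pads) lies 19 mm behind it; z points along the fingers, x is the direction in which the jaws open and shut, and the axes are right-handed (so a half turn about z gives the same grasp; the last joint's range is limited). The gripper opens to 87 mm and grips with 3 to 60 N. Pads are 19 mm wide; open, the fingers measure 117 mm over their backs; the gripper's body (75 mm by 190 mm) begins 51 mm behind the grasp point.
Start: joints at [1.334, 0.321, -0.07, 1.45, 0.023, 1.371, -0.057], TCP at [0.161, -0.63, 0.223] pointing down, gripper open.
Joint ranges: [-2.86, 2.86], [-0.3, 2.09], [-1.38, 1.24], [0.06, 2.45], [-1.56, 4.7], [0.09, 2.05], [-2.69, 2.69]. Speed limits (rad/s): [2.57, 2.57, 3.14, 3.14, 3.14, 3.14, 3.14].

### API

Orientations are given as a unit quaternion [w, x, y, z].
In Python, from rig import bot gives the robot as it stands. The module is installed in compiled form; this text tells all that it offers.
- The arm moves only by the shell command python3 -m handwheel 'ROWS'. ROWS is JSON, one flat list of numbers, 7 for each row, row after row: the closure, from 0 (fully open) to 1 (shut), then the shift along the tool's x, y, z in mm, then the turn, a rotation vector about the tool's x, y, z in rad. A call has 1 to 12 rows; each row is the pose to reach, as a shift and turn from the pose commanded when the call began, along the tool's axes at that moment; what a row does not reach only later rows make up. A row lasts 1/10 s, in which the tool goes at most 50 mm and 8.59 degrees, less where a joint would pass 70% of its speed; a pose out of reach is approached as far as the arm can. A call with a gripper value outside its range is refused whole. The fingers move at their own pace and stop on an object; the grip force is fixed at half the most. Time passes only in rows, so rows that repeat a pose let the fingers close. It gives the time, the measured TCP pose, the force and the opening at its end, in the units of the state.
- bot.observe(): the state, without advancing time (a new reading comes with each control period).
- bot.camera(name): name is "scene" or "top" or "wrist"; returns (picture, depth): 400x640x3 uint8, red, green, blue; 400x640 float32, m along the optical axis (not along the pixel's ray), 0 where there is no reading.
- bot.camera_params(name): a dict with "vertical_fov" (degrees; the focal length in pixels is half the picture's height over the tangent of half this angle, whatever the lens; pixels are square), "cx", "cy" (the principal point, pixels), "extrinsics" (4x4, takes a point from world to camera coordinates); the wrist camera has in their place "T_tool_cam" (4x4, takes a point from camera to tool coordinates, whose origin is the TCP and whose axes are the tool frame's). Camera axes: x right, y down, z forward; pixel columns grow to the right and rows downward; lengths in m; the calibration is good to about 2 mm. A picture is of the moment at which its call begins: read the wrist's pose just before it. camera_params takes no time and is no camera call.
- bot.hand_in(): hands the job in, once; it reports no verdict.
Trained networks look in the newest picture that a camera, given by its name, has taken for a name from the list of things; names that differ only in an ending like _2 or _b are one class to them, and where a whole thing is asked for, a point or a joint stands for the part that bears it (a point fixed in the world has none). Each returns a list of dicts, best first, with "confidence" (0 to 1); they miss things now and then, are a little off and sometimes report something else, mostly with a low value. They report only what shows in the picture. A call takes as long as a camera call.
- bot.boxes_of(camera, name): "rect" ([left, top, right, bottom] as shares, 0 to 1, of the picture: columns of its width, rows of its height, round what is visible of it).
- bot.place_of(camera, name): "location" ([column, row] as shares, 0 to 1, of the picture: columns of its width, rows of its height: a listed point, or the origin of a listed thing).
The state is a dict: "time_s": time; "joints": joint angles; "joint_velocities": joint speeds; "joint_torque": joint torques, N m; "eef_pos": TCP position; "ee_rot": TCP orientation; "ft_force": force on the tool from outside, world axes, zero at the start; "torque": the same for the moment, N m; "finger_gap": finger opening in m.
Only numpy, scipy, OpenCV 4.12 (cv2) and the standard library are available. Lean on these libraries where they do the work, as an engineer would, in place of code of your own. Each camera call takes 0.05 s, during which the arm holds its last target.

## Working session

There is one attempt and no reset: what is moved stays moved. The work goes in short steps, Python scripts to look and compute and a shell command to move; the robot and the scene stay as the last step left them, time stands still between calls to the robot, and variables do not carry over. Pictures are saved under pics/ and viewed, and the job is handed in when it is done.

```bash
mkdir -p pics; ls; cat > h.py <<'E'
import numpy as np, cv2
from rig import bot
from scipy.spatial.transform import Rotation as R
def snap(cam,fn):
    s=bot.observe(); im,d=bot.camera(cam); cv2.imwrite('pics/'+fn,im[:,:,::-1]); return s,im,d
def cam(camn,s=None):
    p=bot.camera_params(camn); f=200/np.tan(np.radians(p['vertical_fov'])/2)
    if camn=='wrist':
        q=s['ee_rot']; T=np.eye(4); T[:3,:3]=R.from_quat([q[1],q[2],q[3],q[0]]).as_matrix(); T[:3,3]=s['eef_pos']
        M=T@np.array(p['T_tool_cam'])
    else: M=np.linalg.inv(np.array(p['extrinsics']))
    return f,p['cx'],p['cy'],M
def px2w(c,u,v,d=None,z=None):
    f,cx,cy,M=c; r=np.array([(u-cx)/f,(v-cy)/f,1.])
    if d is not None: return M[:3,:3]@(r*d)+M[:3,3]
    w=M[:3,:3]@r; t=(z-M[2,3])/w[2]; return M[:3,3]+t*w
def cloud(c,d):
    f,cx,cy,M=c; v,u=np.mgrid[:400,:640]; P=np.stack([(u-cx)/f*d,(v-cy)/f*d,d],-1)
    return P@M[:3,:3].T+M[:3,3]
E
python3 - <<'E'
from h import *
for c in ['scene','top','wrist']:
    s,im,d=snap(c,c+'0.png'); print(c,bot.camera_params(c))
print(bot.observe())
E
```

```text
pics
scene {'vertical_fov': 53.50013711037423, 'cx': 319.0218647663654, 'cy': 198.7359343778954, 'extrinsics': array([[-0.59758969, -0.80164624, -0.01580754,  0.38246014],
       [-0.45845421,  0.35779763, -0.81351127,  0.28659787],
       [ 0.65780415, -0.47889891, -0.58133427,  0.68760664],
       [ 0.        ,  0.        ,  0.        ,  1.        ]])}
top {'vertical_fov': 45.796072529938286, 'cx': 311.6758636821735, 'cy': 195.00000782231822, 'extrinsics': array([[-0.01464243, -0.99977494, -0.01535171,  0.09256023],
       [-0.99385894,  0.01623651, -0.10945677,  0.53158857],
       [ 0.10968139,  0.01365473, -0.993873  ,  1.20233979],
       [ 0.        ,  0.        ,  0.        ,  1.        ]])}
wrist {'vertical_fov': 61.006726899720135, 'cx': 323.4136619130245, 'cy': 200.18086504363538, 'T_tool_cam': array([[ 9.99999448e-01, -1.02014780e-03,  2.51312025e-04,
         1.71119389e-03],
       [ 9.06111135e-04,  9.58470931e-01,  2.85188805e-01,
        -7.84652335e-02],
       [-5.31810002e-04, -2.85188420e-01,  9.58471326e-01,
        -1.62120582e-01],
       [ 0.00000000e+00,  0.00000000e+00,  0.00000000e+00,
         1.00000000e+00]])}
{'time_s': 0.15, 'joints': array([ 1.33406966,  0.32164936, -0.07005849,  1.45137739,  0.0225964 ,
        1.37073591, -0.05689189]), 'joint_velocities': array([ 4.03549482e-04, -1.99193597e-03,  7.94123707e-04, -4.16143529e-03,
        1.04571901e-03,  1.41507171e-03,  3.35831996e-05]), 'joint_torque': array([-1.52729326e-04, -4.91797578e+01, -4.04563425e-01, -3.12875819e+01,
       -6.38877740e-02,  4.05457418e-02,  1.22334354e-04]), 'eef_pos': array([ 0.16117898, -0.62929997,  0.22172344]), 'ee_rot': array([-3.89226874e-04,  7.90003325e-01, -6.13102167e-01, -5.72217278e-04]), 'ft_force': array([-0.56885303,  0.54460154, -0.40301329]), 'torque': array([ 0.00292999, -0.00203997,  0.03129393]), 'finger_gap': 0.08714062908692458}
```

View pics/top0.png

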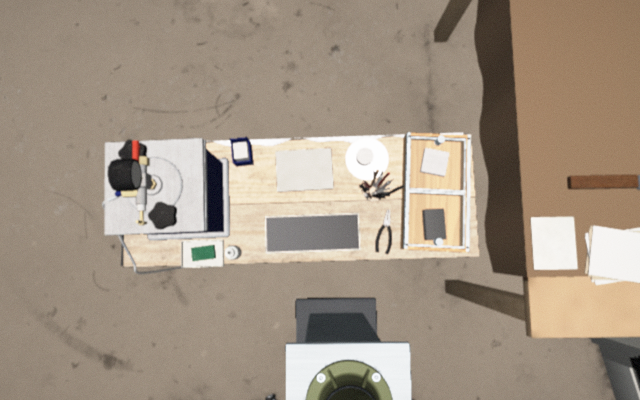

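View pics/scene0.png

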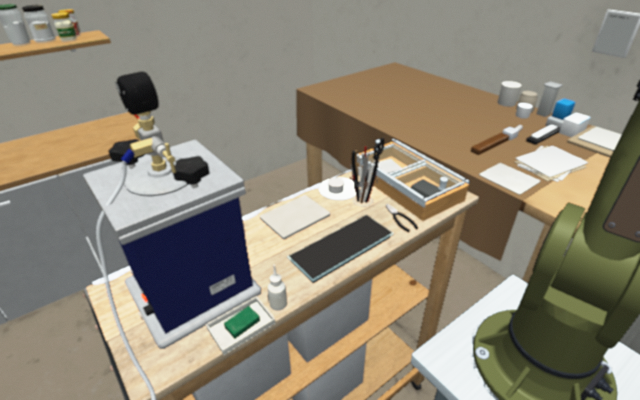

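```bash
python3 - <<'E'
from h import *
bot.camera('top')
c=cam('top')
for n in ['case','near_door_knob','far_door_knob','charcoal','steel_block','lap_plate','solder_board','tool_tumbler','glue','pliers','blue_stand','wax_injector']:
    for r in bot.place_of('top',n)[:2]:
        u,v=r['location'][0]*640,r['location'][1]*400
        z={'near_door_knob':.089,'far_door_knob':.089,'charcoal':.006,'lap_plate':.01}.get(n,0)
        print(n,round(r['confidence'],2),round(u),round(v),px2w(c,u,v,z=z).round(4))
    if n in('charcoal','steel_block','lap_plate','solder_board'):
        print([ (np.array(b['rect'])*[640,400,640,400]).round() for b in bot.boxes_of('top',n)[:1]])
print(bot.observe()['time_s'])
E
```

```text
case 0.69 428 191 [ 0.5413 -0.2257  0.    ]
near_door_knob 0.77 438 242 [ 0.406 -0.224  0.089]
[]
[]
lap_plate 0.97 313 236 [0.4271 0.0825 0.01  ]
[array([263., 215., 360., 255.])]
solder_board 0.94 302 171 [0.6014 0.1105 0.    ]
[array([274., 152., 332., 192.])]
glue 0.66 234 255 [0.3802 0.2915 0.    ]
pliers 0.63 382 229 [ 0.4432 -0.0982  0.    ]
blue_stand 0.73 245 155 [0.6482 0.2625 0.    ]
1.0
```

Top view: dark 52x80-like block at about px (434,224) in the near compartment; pale square (435,162) in the far one. The near door is therefore the one to open. Next I'll measure the geometry from depth.

```bash
python3 - <<'E'
from h import *
s,im,d=snap('top','t1.png'); c=cam('top'); P=cloud(c,d)
np.set_printoptions(suppress=True,precision=4)
cv2.imwrite('pics/t1c.png',cv2.resize(im[120:280,220:490,::-1],None,fx=2.9,fy=2.9,interpolation=cv2.INTER_CUBIC))
Z=P[...,2]
# height map print stats
def rect(name,m):
    m=m.astype(np.uint8); n,l,st,ce=cv2.connectedComponentsWithStats(m)
    for i in range(1,n):
        if st[i,4]>40:
            pts=P[l==i]; r=cv2.minAreaRect(pts[:,:2].astype(np.float32)); print(name,st[i],np.round(r[0],4),np.round(r[1],4),round(r[2],2),np.median(pts[:,2]).round(4),pts[:,2].max().round(3))
roi=np.zeros((400,640),bool); roi[120:275,225:490]=1
rect('>45',roi&(Z>.045)&(Z<.3))
print('table',np.median(Z[200:205,280:340]), 'plate',np.median(Z[225:245,280:345]),'board',np.median(Z[160:180,285:325]))
g=cv2.cvtColor(im,cv2.COLOR_RGB2GRAY)
plate=roi&(g<90)&(Z>.005)&(Z<.04); rect('plate',plate)
rect('plateZ',roi&(Z>.014)&(Z<.03))
rect('boardZ',roi&(Z>.007)&(Z<.0145))
E
```

```text
>45 [ 374  133   97  120 7930] [ 0.5377 -0.1885] [0.2527 0.3028] 86.6 0.0578 0.195
>45 [229 137  22  28 399] [0.6477 0.2677] [0.0621 0.0493] 5.36 0.0573 0.079
>45 [371 170   8  15  55] [ 0.5677 -0.0711] [0.0222 0.0088] 5.94 0.109 0.154
>45 [359 179  13  22 119] [ 0.5341 -0.0441] [0.0488 0.0357] 2.84 0.111 0.186
>45 [225 245  14  14 158] [0.3902 0.2888] [0.0324 0.0327] 89.02 0.0583 0.098
table 0.0002554114543746877 plate 0.019556312617413307 board 0.012393834741966092
plate [236 144  17  22  55] [0.6355 0.2522] [0.0325 0.0662] 53.61 0.0273 0.039
plate [376 226   8  26  49] [ 0.4191 -0.0882] [0.0094 0.0671] 73.53 0.0095 0.015
plate [386 227   5  26  50] [ 0.4148 -0.1147] [0.0087 0.0656] 84.0 0.0091 0.016
plateZ [225 158   5  79 322] [0.5338 0.3076] [0.2073 0.011 ] 0.42 0.0207 0.03
plateZ [ 265  213   95   40 3430] [0.4358 0.0855] [0.0986 0.2462] 1.18 0.0195 0.028
boardZ [345 139  43  40 451] [ 0.6308 -0.0617] [0.1119 0.1066] 89.16 0.0093 0.014
boardZ [ 275  149   58   43 1756] [0.6025 0.1047] [0.1109 0.15  ] 1.87 0.0118 0.014
boardZ [375 209  17  46 232] [ 0.4376 -0.105 ] [0.0419 0.1168] 79.8 0.0096 0.014
```

```bash
sleep 0
```

```text
(no output)
```

View pics/t1c.png

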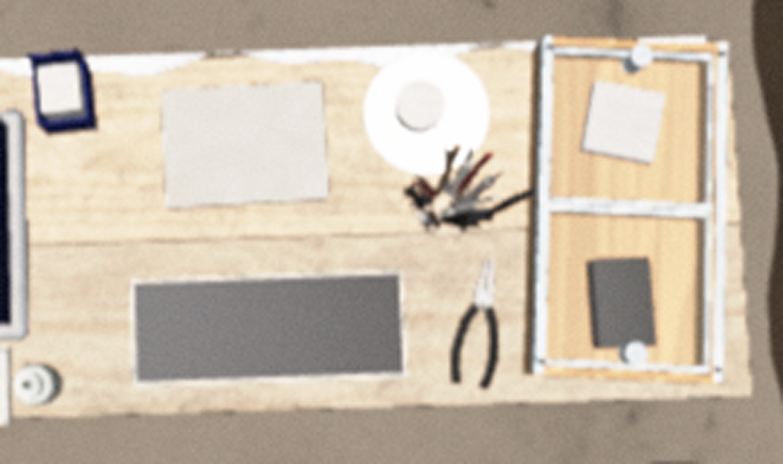

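```bash
python3 - <<'E'
from h import *
np.set_printoptions(suppress=True,precision=3)
for cn in ['top','scene']:
    s,im,d=snap(cn,cn+'2.png'); c=cam(cn); P=cloud(c,d).reshape(-1,3)
    m=(P[:,2]>.06)&(P[:,2]<.3)&(P[:,0]>.47)&(P[:,0]<.66)&(P[:,1]>-.17)&(P[:,1]<.0)&(d.reshape(-1)>0)
    Q=P[m]
    for a,b in [(.066,.1),(.1,.13),(.13,.16),(.16,.19),(.19,.23)]:
        q=Q[(Q[:,2]>a)&(Q[:,2]<b)]
        if len(q): print(cn,a,b,len(q),np.percentile(q,[1,50,99],axis=0)[:,:2].ravel())
    for r in bot.place_of(cn,'tool_tumbler')[:2]: print(r, px2w(c,r['location'][0]*640,r['location'][1]*400,z=0))
    if cn=='top':
        R_=P.reshape(400,640,3); m=(R_[...,2]>.055)&(R_[...,2]<.07)&(R_[...,1]<-.12)&(R_[...,0]>.3)&(R_[...,0]<.75)
        r=cv2.minAreaRect(R_[m][:,:2].astype(np.float32)); print('rim',r)
E
```

```text
top 0.066 0.1 217 [ 0.487 -0.165  0.552 -0.091  0.649 -0.044]
top 0.1 0.13 103 [ 0.512 -0.111  0.556 -0.085  0.578 -0.04 ]
top 0.13 0.16 57 [ 0.51  -0.121  0.546 -0.074  0.576 -0.035]
top 0.16 0.19 112 [ 0.507 -0.126  0.519 -0.084  0.537 -0.026]
top 0.19 0.23 17 [ 0.514 -0.122  0.527 -0.111  0.535 -0.083]
rim ((0.5348345041275024, -0.23287726938724518), (0.16258041560649872, 0.30173593759536743), 86.45712280273438)
scene 0.066 0.1 311 [ 0.509 -0.106  0.533 -0.07   0.571 -0.039]
scene 0.1 0.13 230 [ 0.511 -0.11   0.533 -0.07   0.578 -0.034]
scene 0.13 0.16 189 [ 0.508 -0.125  0.523 -0.068  0.573 -0.028]
scene 0.16 0.19 177 [ 0.506 -0.127  0.519 -0.076  0.538 -0.026]
scene 0.19 0.23 1 [ 0.514 -0.084  0.514 -0.084  0.514 -0.084]
```

```bash
cat >> h.py <<'E'
def goto(x,y,z,yaw,q=None):
    """yaw = world angle (deg) of tool x, tool pointing down -> row numbers from current pose"""
    s=bot.observe(); q=s['ee_rot']; R0=R.from_quat([q[1],q[2],q[3],q[0]])
    a=np.radians(yaw); Rt=R.from_matrix(np.array([[np.cos(a),np.sin(a),0],[np.sin(a),-np.cos(a),0],[0,0,-1]]))
    sh=R0.inv().apply(np.array([x,y,z])-s['eef_pos'])*1000; rv=(R0.inv()*Rt).as_rotvec()
    print('row',sh.round(1),rv.round(4),'steps',round(np.linalg.norm(sh)/50,1),round(np.degrees(np.linalg.norm(rv))/8.59,1),'now',s['eef_pos'].round(4),'t',round(s['time_s'],2)); return sh,rv
E
python3 -c "
from h import *
goto(.161,-.629,.32,-75.7); goto(.42,-.224,.32,-3.5)
c=cam('top');im,d=bot.camera('top');P=cloud(c,d)
m=(P[...,1]<-.36)&(P[...,1]>-.8)&(P[...,0]>.0)&(P[...,0]<.8)&(d>0)
print(np.percentile(P[m][:,2],[5,50,95,100]))
"
```

```text
row [ -0.7   0.1 -97.4] [ 0.     -0.0001  0.0012] steps 1.9 0.0 now [ 0.1613 -0.6297  0.2226] t 1.25
row [-328.8 -351.3  -97.5] [ 1.0000e-04 -1.0000e-04 -1.2589e+00] steps 9.8 8.4 now [ 0.1613 -0.6297  0.2226] t 1.25
[-0.98699142 -0.04117506 -0.01935929  0.32724423]
```

```bash
python3 -m handwheel '[0,0,0,-50,0,0,0, 0,0,0,-97,0,0,0, 0,-33,-35,-97,0,0,-0.13, 0,-66,-70,-97,0,0,-0.26, 0,-99,-105,-97,0,0,-0.39, 0,-132,-140,-97,0,0,-0.52, 0,-165,-175,-97,0,0,-0.65, 0,-197,-210,-97,0,0,-0.78, 0,-230,-245,-97,0,0,-0.91, 0,-263,-281,-97,0,0,-1.04, 0,-296,-316,-97,0,0,-1.17, 0,-329,-351,-97,0,0,-1.259]'
python3 - <<'E'
from h import *
s,im,d=snap('wrist','w1.png'); c=cam('wrist',s); P=cloud(c,d)
print(s['eef_pos'],s['joints'].round(2),s['time_s'])
for n,z in [('near_door_knob',.089),('far_door_knob',.089),('charcoal',.006),('case',0)]:
    for r in bot.place_of('wrist',n)[:2]:
        u,v=r['location'][0]*640,r['location'][1]*400; print(n,r['confidence'],round(u),round(v),px2w(c,u,v,z=z).round(4))
print(bot.boxes_of('wrist','charcoal'))
E
```

```text
time_s: 2.5
eef_pos: [0.4204, -0.222, 0.3199]
ee_rot: [0.001, 1.0, -0.028, 0.0]
ft_force: [0.9, -1.3, -0.3]
finger_gap: 0.0868
[ 0.42038042 -0.22204019  0.31991546] [ 0.96 -0.07 -0.49  1.69 -0.03  1.52  0.41] 2.5
near_door_knob 0.97 313 169 [ 0.4093 -0.2235  0.089 ]
far_door_knob 0.71 524 175 [ 0.6567 -0.2447  0.089 ]
case 0.94 406 159 [ 0.538  -0.2345  0.    ]
[]
```

View pics/w1.png

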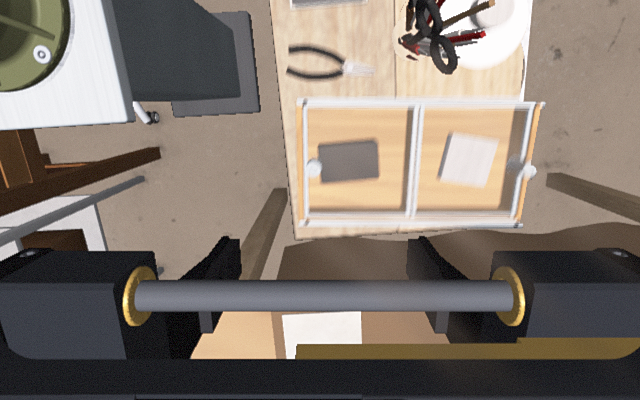

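The wrist picture shows the near knob at px (314,168), the charcoal at (348,160) under the near door, the steel block at (470,160) and the far knob at (529,170). Next is exact knob and rim depth.

```bash
python3 - <<'E'
from h import *
np.set_printoptions(suppress=True,precision=4)
s,im,d=snap('wrist','w2.png'); c=cam('wrist',s); P=cloud(c,d)
Z=P[...,2]
for (u0,u1,v0,v1) in [(300,330,150,190),(510,550,150,190)]:
    m=np.zeros_like(Z,bool); m[v0:v1,u0:u1]=1; m&=(Z>.078)&(Z<.1)
    q=P[m]; 
    if len(q): print('knob',len(q),q[:,:2].min(0),q[:,:2].max(0),np.median(q,axis=0),cv2.minEnclosingCircle(q[:,:2].astype(np.float32)))
m=np.zeros_like(Z,bool); m[80:245,270:570]=1; m&=(Z>.058)&(Z<.07)
q=P[m]; print('rim',cv2.minAreaRect(q[:,:2].astype(np.float32)),np.median(q[:,2]), len(q))
# charcoal dark
g=im.max(2); m=(g<110); m[:130]=0;m[190:]=0;m[:,:316]=0;m[:,385:]=0
v,u=np.nonzero(m); W=np.array([px2w(c,a,b,z=.036)[:2] for a,b in zip(u,v)]); print('charcoal',cv2.minAreaRect(W.astype(np.float32)),len(u))
print('z over charcoal',np.median(Z[150:170,340:365]),'floor',np.median(Z[150:170,390:400]))
cv2.imwrite('pics/w2c.png',cv2.resize(im[85:245,270:570,::-1],None,fx=2.6,fy=2.6,interpolation=cv2.INTER_CUBIC))
E
```

```text
knob 199 [ 0.3986 -0.2354] [ 0.4155 -0.2175] [ 0.4072 -0.2262  0.0887] ((0.4072653651237488, -0.22673973441123962), 0.009350636042654514)
knob 254 [ 0.6526 -0.2518] [ 0.6708 -0.2338] [ 0.6599 -0.2421  0.0885] ((0.6622192859649658, -0.2429574579000473), 0.009751704521477222)
rim ((0.5353168249130249, -0.2350478321313858), (0.16040992736816406, 0.29670628905296326), 86.31470489501953) 0.05950974488851618 15141
charcoal ((0.4400828778743744, -0.21216872334480286), (0.08808666467666626, 0.04122822359204292), 34.74258804321289) 105
z over charcoal 0.05913093591913751 floor 0.059027141607795985
```

View pics/w2c.png

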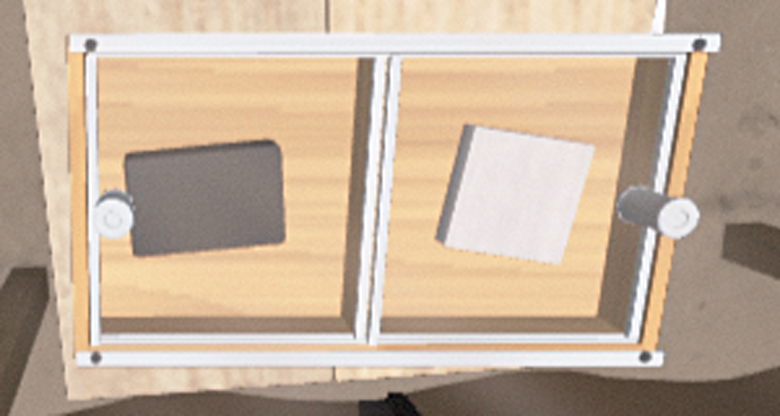

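```bash
python3 -c "
from h import *
goto(.407,-.2265,.072,-3.7)"
```

```text
row [-11.6   1.8 247.5] [0.0003 0.0004 0.0004] steps 5.0 0.0 now [ 0.4188 -0.2254  0.3194] t 2.85
```

```bash
python3 -m handwheel '[0,-12,2,45,0,0,0, 0,-12,2,92,0,0,0, 0,-12,2,140,0,0,0, 0,-12,2,185,0,0,0, 0,-12,2,220,0,0,0, 0,-12,2,240,0,0,0, 0,-12,2,247,0,0,0, 0,-12,2,247,0,0,0]'
python3 -c "
from h import *
goto(.407,-.2265,.072,-3.7); goto(.407,-.2265,.072,-3.7)
snap('wrist','w3.png')"
```

```text
time_s: 3.65
eef_pos: [0.4066, -0.2258, 0.0719]
ee_rot: [-0.001, 1.0, -0.032, -0.001]
ft_force: [0.3, -0.5, 0.8]
finger_gap: 0.0873
row [ 0.4  0.7 -0.1] [-0.001   0.0015  0.0015] steps 0.0 0.0 now [ 0.4066 -0.2258  0.0719] t 3.65
row [ 0.4  0.7 -0.1] [-0.001   0.0015  0.0015] steps 0.0 0.0 now [ 0.4066 -0.2258  0.0719] t 3.65
```

View pics/w3.png

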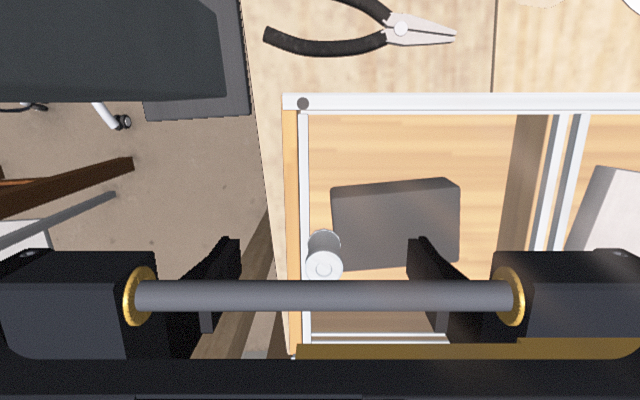

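The knob at px (323,262) sits centred between the fingers (230 and 415). Next: close on it and slide.

```bash
python3 -m handwheel '[1,0,0,0,0,0,0, 1,0,0,0,0,0,0, 1,0,0,0,0,0,0, 1,0,0,0,0,0,0, 1,0,0,0,0,0,0, 1,0,0,0,0,0,0, 1,0,0,0,0,0,0, 1,0,0,0,0,0,0]'
python3 -m handwheel '[1,4,0,0,0,0,0, 1,14,0,0,0,0,0, 1,26,0,0,0,0,0, 1,38,0,0,0,0,0, 1,50,0,0,0,0,0, 1,62,0,0,0,0,0, 1,74,0,0,0,0,0, 1,86,0,0,0,0,0, 1,96,0,0,0,0,0, 1,104,0,0,0,0,0, 1,109,0,0,0,0,0, 1,113,0,0,0,0,0]'
python3 -m handwheel '[1,1.5,0,0,0,0,0, 1,1.5,0,0,0,0,0]'
python3 -c "
from h import *
snap('top','t4.png'); snap('wrist','w4.png')"
```

```text
time_s: 4.5
eef_pos: [0.4075, -0.2251, 0.0725]
ee_rot: [0.0, 1.0, -0.03, -0.0]
ft_force: [-0.9, 0.4, -0.1]
finger_gap: 0.031
time_s: 5.7
eef_pos: [0.5185, -0.2321, 0.0722]
ee_rot: [-0.0, 1.0, -0.031, -0.003]
ft_force: [-12.0, -0.7, 8.2]
finger_gap: 0.0169
time_s: 5.9
eef_pos: [0.5185, -0.2321, 0.0723]
ee_rot: [-0.0, 1.0, -0.031, -0.004]
ft_force: [-9.9, 0.3, 5.5]
finger_gap: 0.0171
```

View pics/w4.png

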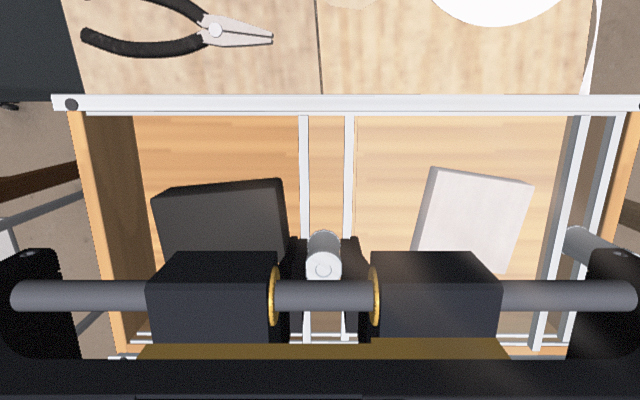

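The door is at its stop (about 10 N, 111+ mm travelled); knob px (323,262) now over the divider and the charcoal uncovered at left (220,220). Release, rise, measure the charcoal.

```bash
python3 -m handwheel '[0.35,-1.5,0,0,0,0,0, 0.35,-1.5,0,0,0,0,0, 0.35,-1.5,0,0,0,0,0, 0.35,-1.5,0,0,0,0,0, 0.35,-1.5,0,-20,0,0,0, 0.35,-20,0,-60,0,0,0, 0.35,-50,0,-100,0,0,0, 0.35,-60,0,-140,0,0,0, 0.35,-65,0,-160,0,0,0, 0.2,-65,0,-160,0,0,0,0.2,-65,0,-160,0,0,0]'
python3 - <<'E'
from h import *
np.set_printoptions(suppress=True,precision=4)
s,im,d=snap('wrist','w5.png'); c=cam('wrist',s); P=cloud(c,d); Z=P[...,2]
print(s['eef_pos'],s['finger_gap'],s['time_s'])
m=(Z>.03)&(Z<.043)&(np.abs(P[...,0]-.45)<.08)&(np.abs(P[...,1]+.23)<.07)&(im.max(2)<110)
n,l,st,ce=cv2.connectedComponentsWithStats(m.astype(np.uint8)); i=1+np.argmax(st[1:,4]); q=P[l==i]
print(st[i],cv2.minAreaRect(q[:,:2].astype(np.float32)),np.median(q[:,2]))
for (cx,cy) in [(.519,-.233)]:
    k=(Z>.08)&(Z<.096)&(np.abs(P[...,0]-cx)<.03)&(np.abs(P[...,1]-cy)<.03); print('knob',cv2.minEnclosingCircle(P[k][:,:2].astype(np.float32)),np.median(P[k],axis=0))
for r in bot.place_of('wrist','charcoal'):
    u,v=r['location'][0]*640,r['location'][1]*400; print(r['confidence'],px2w(c,u,v,z=.006).round(4))
E
```

```text
time_s: 7.1
eef_pos: [0.4573, -0.228, 0.2326]
ee_rot: [0.0, 1.0, -0.03, 0.0]
ft_force: [0.7, 0.2, -1.2]
finger_gap: 0.0653
[ 0.4573 -0.228   0.2326] 0.06525389216386025 7.1
[ 280  149   76   52 2806] ((0.45231372117996216, -0.23063218593597412), (0.07853877544403076, 0.05046096816658974), 1.950195074081421) 0.03597821050814559
knob ((0.518559992313385, -0.23389512300491333), 0.009562699124217033) [ 0.5184 -0.2328  0.0888]
0.96 [ 0.451  -0.2271  0.006 ]
```

View pics/w5.png

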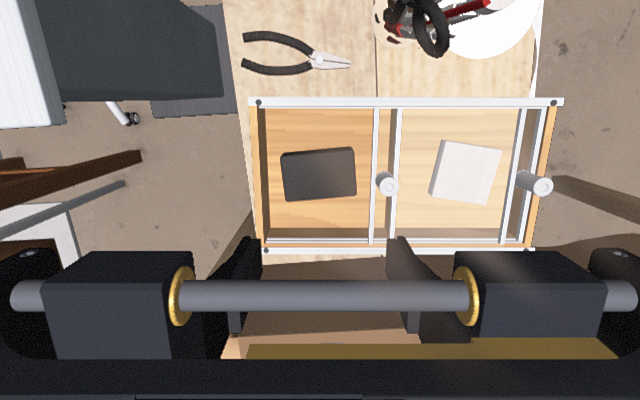

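```bash
python3 -c "
from h import *
goto(.4523,-.2306,.23,-88.05)"
```

```text
row [-4.1  3.2  1.1] [3.0000e-04 2.4000e-03 1.4762e+00] steps 0.1 9.8 now [ 0.4566 -0.2277  0.2311] t 7.2
```

```bash
python3 -m handwheel '[0.15,-2,1,0,0,0,0.14, 0.15,-4,3,0,0,0,0.29, 0.15,-4,3,0,0,0,0.44, 0.15,-4,3,0,0,0,0.59, 0.15,-4,3,0,0,0,0.74, 0.15,-4,3,0,0,0,0.88, 0.15,-4,3,0,0,0,1.03, 0.15,-4,3,0,0,0,1.18, 0.15,-4,3,0,0,0,1.33, 0.15,-4,3,0,0,0,1.476, 0.15,-4,3,0,0,0,1.476]'
python3 -c "
from h import *
goto(.4523,-.2306,.009,-88.05)
s,im,d=snap('wrist','w6.png'); print(s['joints'].round(2)); goto(.4523,-.2306,.009,-88.05)"
```

```text
time_s: 8.3
eef_pos: [0.4524, -0.2304, 0.2308]
ee_rot: [0.0, 0.719, -0.695, -0.001]
ft_force: [-0.4, 0.1, 0.1]
finger_gap: 0.0744
row [  0.6  -0.4 221.8] [ 0.0022  0.002  -0.0001] steps 4.4 0.0 now [ 0.4524 -0.2304  0.2308] t 8.3
[ 0.9   0.04 -0.49  1.77  0.02  1.34 -1.13]
row [  0.6  -0.3 222. ] [0.002  0.0018 0.0035] steps 4.4 0.0 now [ 0.4525 -0.2304  0.231 ] t 8.35
```

View pics/w6.png

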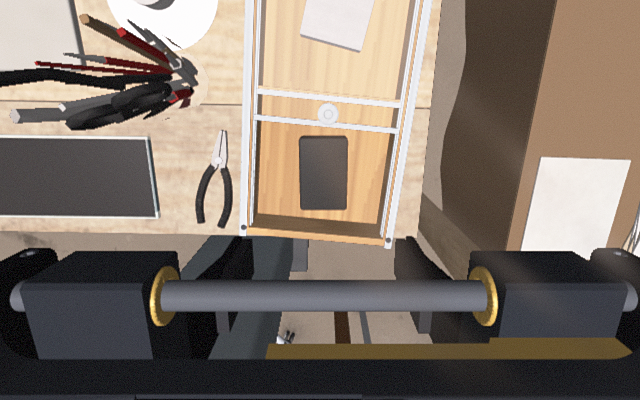

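The block (columns 299–347, centre 323) lines up between the fingers and squares with them. Descend.

```bash
python3 -m handwheel '[0.15,0.5,0,45,0,0,0, 0.15,0.5,0,90,0,0,0, 0.15,0.5,0,130,0,0,0, 0.15,0.5,0,160,0,0,0, 0.15,0.5,0,182,0,0,0, 0.15,0.5,0,200,0,0,0, 0.15,0.5,0,212,0,0,0, 0.15,0.5,0,219,0,0,0, 0.15,0.5,0,222,0,0,0, 0.15,0.5,0,222,0,0,0]'
python3 -m handwheel '[1,0,0,0,0,0,0, 1,0,0,0,0,0,0, 1,0,0,0,0,0,0, 1,0,0,0,0,0,0, 1,0,0,0,0,0,0, 1,0,0,0,0,0,0, 1,0,0,0,0,0,0]'
```

```text
time_s: 9.35
eef_pos: [0.453, -0.2314, 0.0107]
ee_rot: [-0.0, 0.719, -0.695, 0.0]
ft_force: [-0.5, 0.1, 0.3]
finger_gap: 0.074
time_s: 10.05
eef_pos: [0.4531, -0.2314, 0.011]
ee_rot: [-0.0, 0.719, -0.695, 0.0]
ft_force: [-1.1, 1.3, 4.9]
finger_gap: 0.0518
```

```bash
python3 -m handwheel '[1,0,0,-4,0,0,0, 1,0,0,-15,0,0,0, 1,0,0,-35,0,0,0, 1,0,0,-65,0,0,0, 1,0,0,-105,0,0,0, 1,0,0,-150,0,0,0, 1,0,0,-195,0,0,0, 1,0,0,-240,0,0,0, 1,0,0,-275,0,0,0, 1,0,0,-300,0,0,0, 1,0,0,-300,0,0,0]'
python3 -c "
from h import *
snap('scene','s7.png');snap('wrist','w7.png');print(bot.observe()['ft_force'])
goto(.438,.16,.31,11)"
```

```text
time_s: 11.15
eef_pos: [0.4545, -0.2319, 0.3152]
ee_rot: [-0.001, 0.719, -0.695, 0.004]
ft_force: [1.1, -0.6, -0.8]
finger_gap: 0.0517
[-0.73829452 -0.53124837 -1.60745375]
row [-391.6    1.4    0.5] [ 3.0000e-04 -9.0000e-04 -1.7288e+00] steps 7.8 11.5 now [ 0.4527 -0.2313  0.3108] t 11.25
```

View pics/s7.png

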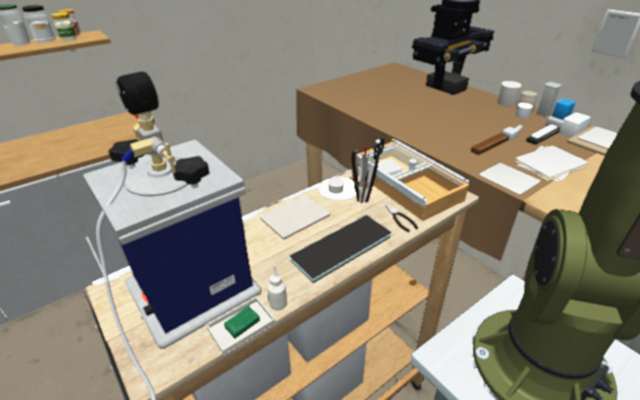

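View pics/w7.png

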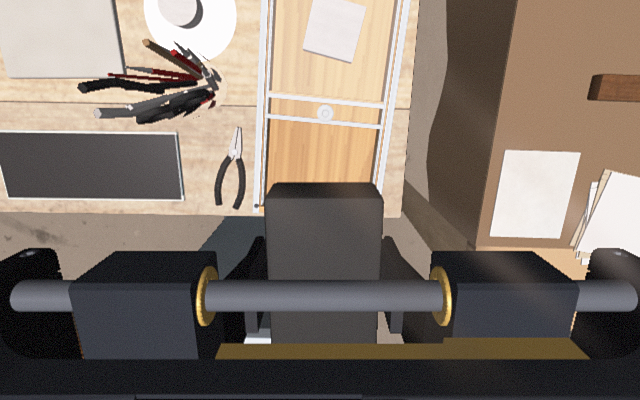

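```bash
cat >> h.py <<'E'
def blockplane(fn):
    s,im,d=snap('wrist',fn); T=np.array(bot.camera_params('wrist')['T_tool_cam']); f,cx,cy,_=cam('wrist',s)
    v,u=np.mgrid[:400,:640]; P=np.stack([(u-cx)/f*d,(v-cy)/f*d,d],-1)@T[:3,:3].T+T[:3,3]
    m=(np.abs(P[...,0])<.02)&(P[...,1]>-.037)&(P[...,1]<-.012)&(P[...,2]<-.005)&(P[...,2]>-.045)
    q=P[m]; A=np.c_[q[:,:2],np.ones(len(q))]; k=np.linalg.lstsq(A,q[:,2],rcond=None)[0]
    print('top plane z slopes deg (x,y)',np.degrees(k[:2]).round(2),'z0 mm',(k[2]*1000).round(2),len(q),'std',(q[:,2]-A@k).std()*1000)
    m=(np.abs(P[...,0])<.04)&(P[...,1]>-.06)&(P[...,1]<-.0)&(P[...,2]<.012)&(P[...,2]>-.045)
    q=P[m]; print('ext x',np.percentile(q[:,0],[1,99]),'front y',np.percentile(q[:,1],[.5,2]),'z',np.percentile(q[:,2],[1,99]))
E
python3 -c "
from h import *
blockplane('w8.png')"
```

```text
top plane z slopes deg (x,y) [-0.04  0.01] z0 mm -24.98 4989 std 0.5820517693450122
ext x [-0.03334569  0.03654226] front y [-0.03978312 -0.03965158] z [-0.04173447 -0.0001528 ]
```

```bash
python3 -c "
from h import *
goto(.4342,.1625,.31,11.2)"
python3 -m handwheel '[1,-20,0,0,0,0,-0.14, 1,-50,0,0,0,0,-0.28, 1,-85,0,0,0,0,-0.43, 1,-120,0,0,0,0,-0.57, 1,-155,0,0,0,0,-0.72, 1,-190,0,0,0,0,-0.86, 1,-225,0,0,0,0,-1.01, 1,-260,0,0,0,0,-1.15, 1,-295,0,0,0,0,-1.3, 1,-330,0,0,0,0,-1.44, 1,-365,4,0,0,0,-1.59, 1,-394,5,0,0,0,-1.732]'
python3 -c "
from h import *
goto(.4342,.1625,.05,11.2)"
```

```text
row [-3.94e+02  4.60e+00 -1.00e-01] [ 5.0000e-04  1.5000e-03 -1.7324e+00] steps 7.9 11.6 now [ 0.4522 -0.2311  0.3097] t 11.3
time_s: 12.5
eef_pos: [0.4329, 0.1641, 0.309]
ee_rot: [0.0, 0.995, 0.101, -0.001]
ft_force: [1.0, -0.1, -0.9]
finger_gap: 0.0519
row [  1.7   1.8 259. ] [-0.0001  0.0027  0.0071] steps 5.2 0.1 now [0.4329 0.1641 0.309 ] t 12.5
```

```bash
python3 -m handwheel '[1,1,1,30,0,0,0, 1,1,1,70,0,0,0, 1,1,1,115,0,0,0, 1,1,1,160,0,0,0, 1,1,1,195,0,0,0, 1,1,1,220,0,0,0, 1,1,1,235,0,0,0, 1,1,1,235,0,0,0, 1,1,1,235,0,0,0]'
python3 - <<'E'
from h import *
np.set_printoptions(suppress=True,precision=4)
goto(.4342,.1625,.05,11.2)
s,im,d=snap('top','t9.png'); c=cam('top'); P=cloud(c,d)
cv2.imwrite('pics/t9c.png',cv2.resize(im[120:280,200:470,::-1],None,fx=2.9,fy=2.9,interpolation=cv2.INTER_CUBIC))
snap('scene','s9.png'); snap('wrist','w9.png'); print(s['ft_force'],s['torque'])
E
```

```text
time_s: 13.4
eef_pos: [0.4348, 0.1614, 0.075]
ee_rot: [-0.0, 0.995, 0.098, -0.001]
ft_force: [0.1, 0.1, -0.3]
finger_gap: 0.0518
row [-0.3 -1.2 25. ] [-0.0004  0.002  -0.0001] steps 0.5 0.0 now [0.4348 0.1614 0.075 ] t 13.4
[ 0.0669  0.1132 -0.2548] [ 0.0162 -0.1226  0.0148]
```

View pics/t9c.png

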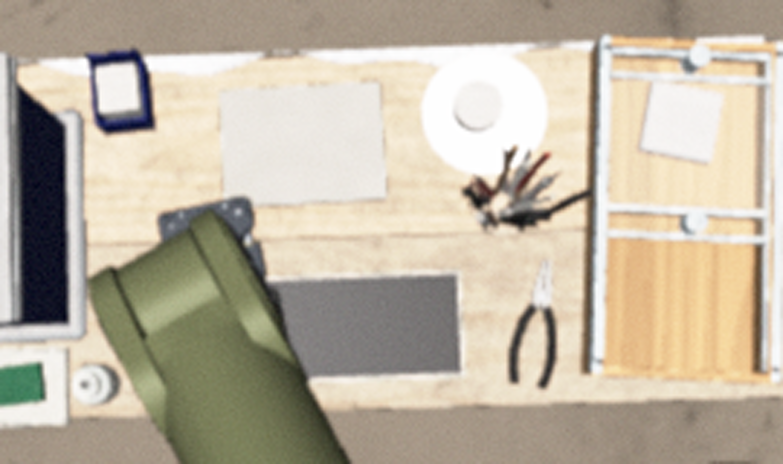

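View pics/s9.png

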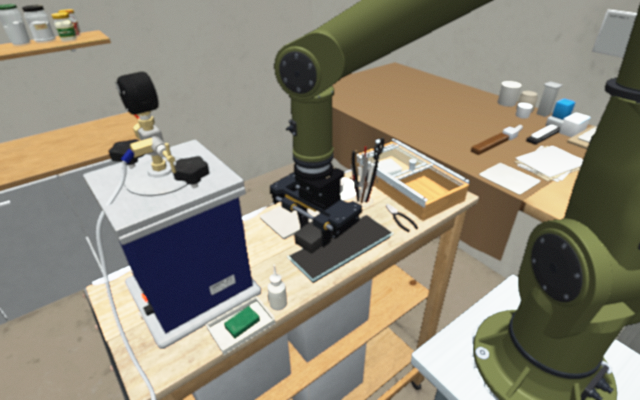

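View pics/w9.png

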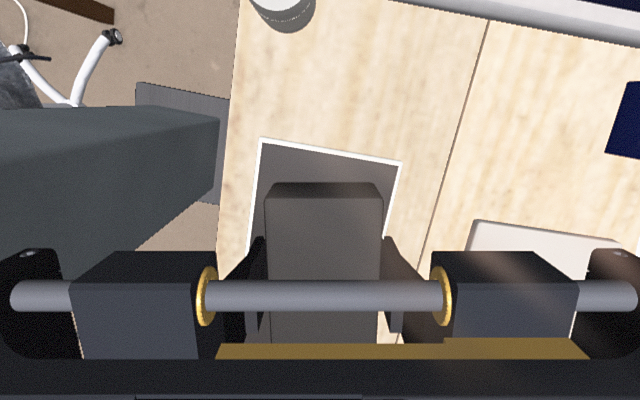

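The block is above the plate's left end; the plate's end corners show in the wrist picture at px (261,138) and (401,163). I'll refine with those.

```bash
python3 - <<'E'
from h import *
np.set_printoptions(suppress=True,precision=4)
s,im,d=snap('wrist','w10.png'); c=cam('wrist',s); P=cloud(c,d)
print(s['eef_pos'])
for u,v in [(261,138),(401,163),(246,250)]: print(px2w(c,u,v,z=.019))
m=(P[...,2]>.012)&(P[...,2]<.025)&(P[...,1]>.17)&(P[...,1]<.25); print(np.percentile(P[m][:,:2],[1,99],axis=0), np.median(P[m][:,2]))
# block underside front edge via block corners at row ~183 (front face lower edge)
E
```

```text
[0.4363 0.1616 0.0764]
[0.3872 0.2057 0.019 ]
[0.4792 0.2073 0.019 ]
[0.3879 0.1261 0.019 ]
[[0.3861 0.1706]
 [0.6311 0.2477]] 0.018716337631415475
```

```bash
python3 -m handwheel '[1,0,0,15,0,0,0, 1,0,0,30,0,0,0, 1,0,0,40,0,0,0, 1,0,0,45,0,0,0, 1,0,0,47,0,0,0, 1,0,0,47,0,0,0]'
python3 - <<'E'
from h import *
goto(.4342,.1618,.024,11.2)
for i in range(3): s=bot.observe(); print(s['eef_pos'].round(4),s['ft_force'].round(2)); bot.camera('top')
E
```

```text
time_s: 14.2
eef_pos: [0.4355, 0.1616, 0.0282]
ee_rot: [-0.0, 0.995, 0.098, -0.0]
ft_force: [-0.3, -0.3, 0.1]
finger_gap: 0.0518
row [-1.2 -0.4  4.2] [-0.0003  0.0007 -0.0001] steps 0.1 0.0 now [0.4355 0.1616 0.0282] t 14.2
[0.4355 0.1616 0.0282] [-0.25 -0.32  0.05]
[0.4358 0.1616 0.0286] [-0.17  0.12 -0.31]
[0.436  0.1616 0.0288] [-0.16 -0.91 -1.02]
```

```bash
python3 -m handwheel '[1,-1,0,2,0,0,0, 1,-1,0,4,0,0,0, 1,-1,0,4,0,0,0]'; python3 -m handwheel '[1,0,0,1,0,0,0, 1,0,0,1,0,0,0]';python3 -m handwheel '[1,0,0,1,0,0,0, 1,0,0,1,0,0,0]'
```

```text
time_s: 14.65
eef_pos: [0.4345, 0.161, 0.0243]
ee_rot: [0.0, 0.995, 0.097, -0.0]
ft_force: [-0.5, -0.4, -1.1]
finger_gap: 0.0517
time_s: 14.85
eef_pos: [0.4347, 0.1611, 0.0235]
ee_rot: [0.0, 0.995, 0.097, -0.0]
ft_force: [0.2, -0.5, 1.0]
finger_gap: 0.0523
time_s: 15.05
eef_pos: [0.4348, 0.1612, 0.0226]
ee_rot: [0.0, 0.995, 0.097, 0.0]
ft_force: [-0.4, -1.3, 2.3]
finger_gap: 0.0517
```

```bash
python3 -m handwheel '[1,0,0,1,0,0,0, 1,0,0,1,0,0,0]'; python3 -c "
from h import *
goto(.4375,.0065,.0216,11.2)"
```

```text
time_s: 15.25
eef_pos: [0.4348, 0.1612, 0.0216]
ee_rot: [0.0, 0.995, 0.097, 0.0]
ft_force: [-1.2, -0.4, 4.8]
finger_gap: 0.0516
row [-2.730e+01  1.523e+02  1.000e-01] [ 0.0003 -0.     -0.0005] steps 3.1 0.0 now [0.4348 0.1612 0.0216] t 15.25
```

```bash
python3 -m handwheel '[1,-0.5,3,0,0,0,0, 1,-1.6,9,0,0,0,0, 1,-2.7,15,0,0,0,0, 1,-3.9,21.5,0,0,0,0, 1,-5,28,0,0,0,0, 1,-6.2,34.5,0,0,0,0, 1,-7.4,41,0,0,0,0, 1,-8.5,47.5,0,0,0,0, 1,-9.7,54,0,0,0,0, 1,-10.9,60.5,0,0,0,0, 1,-12,67,0,0,0,0, 1,-13.2,73.5,0,0,0,0]'
```

```text
time_s: 16.45
eef_pos: [0.436, 0.086, 0.0215]
ee_rot: [0.0, 0.995, 0.097, -0.0]
ft_force: [-0.6, 2.2, 4.7]
finger_gap: 0.052
```

Steady at 4.7 N with 2.2 N of drag. Continue.

```bash
python3 -m handwheel '[1,-1.2,6.5,0,0,0,0, 1,-2.3,13,0,0,0,0, 1,-3.5,19.5,0,0,0,0, 1,-4.7,26,0,0,0,0, 1,-5.8,32.5,0,0,0,0, 1,-7,39,0,0,0,0, 1,-8.2,45.5,0,0,0,0, 1,-9.3,52,0,0,0,0, 1,-10.5,58.5,0,0,0,0, 1,-11.7,65,0,0,0,0, 1,-12.9,72,0,0,0,0, 1,-14.1,78.8,0,0,0,0]'
python3 -c "
from h import *
goto(.4375,.0065,.0216,11.2)
s,im,d=snap('wrist','w11.png'); c=cam('wrist',s); snap('scene','s11.png'); print(s['ft_force'])"
```

```text
time_s: 17.65
eef_pos: [0.4373, 0.0059, 0.0215]
ee_rot: [0.0, 0.995, 0.097, -0.0]
ft_force: [0.2, 3.2, 4.3]
finger_gap: 0.0518
row [ 0.3 -0.5 -0.1] [ 0.0001  0.0002 -0.0005] steps 0.0 0.0 now [0.4373 0.0059 0.0215] t 17.65
[0.17217788 3.16367326 4.31642534]
```

View pics/s11.png

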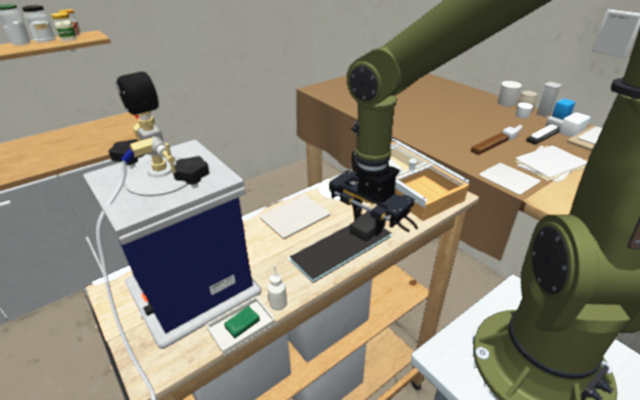

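View pics/w11.png

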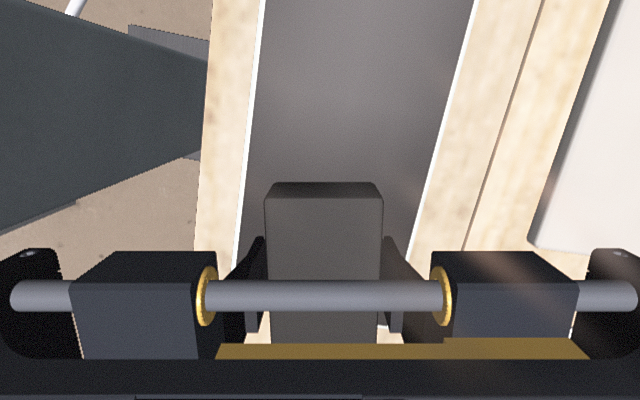

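The block sits at the plate's right end (scene px (365,225)) and the force stayed at 4–5 N. Next: lift straight up and go toward the board, moving +y first.

```bash
python3 -m handwheel '[1,0,0,-5,0,0,0, 1,0,0,-20,0,0,0, 1,0,0,-50,0,0,0, 1,0,0,-90,0,0,0, 1,0,0,-120,0,0,0, 1,0,0,-130,0,0,0]'
python3 -c "
from h import *
goto(.44,.1047,.15,1.5);goto(.55,.1047,.15,1.5)"
```

```text
time_s: 18.35
eef_pos: [0.4384, 0.0061, 0.1541]
ee_rot: [0.001, 0.995, 0.097, 0.002]
ft_force: [-0.1, -1.2, -1.2]
finger_gap: 0.052
row [ 20.6 -96.5   3.9] [ 0.0026 -0.0032  0.1686] steps 2.0 1.1 now [0.4384 0.0061 0.1541] t 18.35
row [128.5 -75.2   4.3] [ 0.0026 -0.0032  0.1686] steps 3.0 1.1 now [0.4384 0.0061 0.1541] t 18.35
```

```bash
python3 -m handwheel '[1,-4,-35,0,0,0,0, 1,-10,-70,0,0,0,0.06, 1,-19,-97,0,0,0,0.12, 1,25,-88,0,0,0,0.168, 1,70,-80,0,0,0,0.168, 1,110,-70,0,0,0,0.168, 1,128,-67,0,0,0,0.168, 1,128,-67,0,0,0,0.168]'
python3 - <<'E'
from h import *
goto(.6025,.1047,.1,1.5)
E
```

```text
time_s: 19.15
eef_pos: [0.5508, 0.0965, 0.1494]
ee_rot: [-0.001, 1.0, 0.013, -0.002]
ft_force: [-0.6, -0.1, -1.1]
finger_gap: 0.0522
row [52.1 -6.7 49.2] [-0.0024  0.0033 -0.0002] steps 1.4 0.0 now [0.5508 0.0965 0.1494] t 19.15
```

```bash
python3 -m handwheel '[1,20,-3,0,0,0,0, 1,45,-6,20,0,0,0, 1,52,-7,45,0,0,0, 1,52,-7,50,0,0,0, 1,52,-7,50,0,0,0]'
python3 - <<'E'
from h import *
np.set_printoptions(suppress=True,precision=4)
goto(.6025,.1047,.05,1.5)
blockplane('w12.png'); s,im,d=snap('wrist','w13.png'); c=cam('wrist',s); P=cloud(c,d)
snap('scene','s12.png'); print(s['eef_pos'])
m=(P[...,2]>.007)&(P[...,2]<.017)&(P[...,1]>.15)&(P[...,1]<.22)
r=cv2.minAreaRect(P[m][:,:2].astype(np.float32)); print(r,np.percentile(P[m],[2,50,98],axis=0))
E
```

```text
time_s: 19.65
eef_pos: [0.5993, 0.1054, 0.1002]
ee_rot: [0.0, 1.0, 0.014, -0.002]
ft_force: [-0.2, -0.5, -0.7]
finger_gap: 0.052
row [ 3.4  0.8 50.2] [0.0008 0.0042 0.0021] steps 1.0 0.0 now [0.5993 0.1054 0.1002] t 19.65
top plane z slopes deg (x,y) [ 0.08 -2.1 ] z0 mm -25.72 5183 std 1.110959472283897
ext x [-0.0347  0.0356] front y [-0.0376 -0.0374] z [-0.0417 -0.    ]
[0.6003 0.1056 0.1015]
((0.5205410122871399, 0.17902261018753052), (0.05797351524233818, 0.27221226692199707), 89.94709014892578) [[0.48   0.1506 0.01  ]
 [0.599  0.1651 0.012 ]
 [0.6536 0.1993 0.0165]]
```

View pics/w13.png

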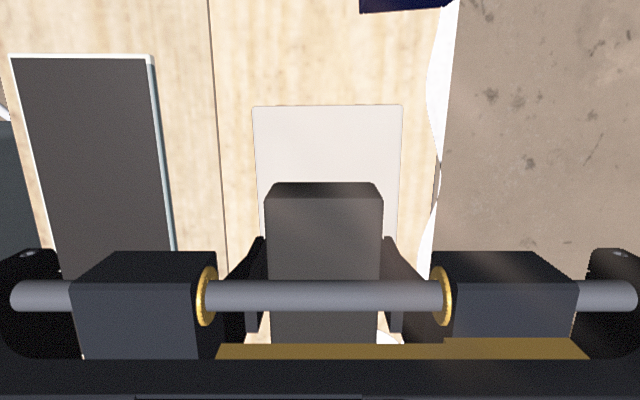

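```bash
python3 - <<'E'
from h import *
np.set_printoptions(suppress=True,precision=4)
blockplane('w14.png')
import cv2
a=cv2.imread('pics/w9.png').astype(int);b=cv2.imread('pics/w14.png').astype(int); print(np.abs(a-b)[205:275,275:375].mean())
s=bot.observe(); c=cam('wrist',s); print(s['eef_pos'])
for u,v in [(252,105),(402,105),(400,180),(258,225)]: print(px2w(c,u,v,z=.012))
E
```

```text
top plane z slopes deg (x,y) [-0.06 -1.93] z0 mm -25.65 5189 std 0.9978746812352992
ext x [-0.0346  0.0356] front y [-0.0376 -0.0374] z [-0.042  -0.0001]
3.6894285714285715
[0.6019 0.1055 0.103 ]
[0.5493 0.1767 0.012 ]
[0.657  0.1795 0.012 ]
[0.6606 0.1244 0.012 ]
[0.551  0.0848 0.012 ]
```

```bash
python3 -m handwheel '[1,2,1,25,0.03,0.003,0, 1,2,1,50,0.033,0.003,0, 1,2,1,68,0.033,0.003,0, 1,2,1,78,0.033,0.003,0, 1,2,1,81,0.033,0.003,0, 1,2,1,81,0.033,0.003,0, 1,2,1,81,0.033,0.003,0]'
python3 - <<'E'
from h import *
blockplane('w15.png')
s=bot.observe();print(s['ft_force']); goto(.604,.104,.0165,1.5)
E
```

```text
time_s: 20.55
eef_pos: [0.6046, 0.105, 0.0216]
ee_rot: [-0.017, 1.0, 0.014, 0.002]
ft_force: [0.0, -0.8, -1.3]
finger_gap: 0.0519
top plane z slopes deg (x,y) [-0.01 -2.24] z0 mm -25.82 5195 std 1.1949434887826778
ext x [-0.03893008  0.03886836] front y [-0.05973857 -0.05828029] z [-0.04083191  0.01190656]
[-0.54795505 -0.09179886 -0.30045377]
row [-0.7  1.1  5.1] [-0.0331 -0.0048  0.0011] steps 0.1 0.2 now [0.6046 0.1049 0.0216] t 20.6
```

```bash
python3 - <<'E'
from h import *
np.set_printoptions(suppress=True,precision=2,linewidth=150)
T=np.array(bot.camera_params('wrist')['T_tool_cam'])
s,im,d=snap('wrist','w16.png'); f,cx,cy,_=cam('wrist',s)
v,u=np.mgrid[:400,:640]; P=np.stack([(u-cx)/f*d,(v-cy)/f*d,d],-1)@T[:3,:3].T+T[:3,3]
for r in range(160,285,6): print(r,(P[r,323]*1000), np.round(cloud(cam('wrist',s),d)[r,323]*1000,1), im[r,323])
E
```

```text
160 [  0.26 -46.5   11.86] [603.7 151.8  11.3] [222 209 202]
166 [  0.26 -43.55  10.87] [603.7 148.8  12.2] [222 212 204]
172 [  0.25 -40.33  11.2 ] [603.8 145.6  11.8] [221 210 204]
178 [  0.25 -37.23  10.78] [603.9 142.5  12.1] [223 213 205]
184 [  0.27 -37.12  -1.81] [603.9 142.   24.7] [46 39 38]
190 [  0.28 -37.71 -15.4 ] [603.8 142.1  38.3] [52 47 50]
196 [  0.29 -37.23 -23.51] [603.8 141.4  46.4] [52 50 49]
202 [  0.29 -34.73 -24.04] [603.9 138.8  46.8] [81 77 79]
208 [  0.29 -32.24 -24.63] [603.9 136.3  47.3] [81 78 75]
214 [  0.29 -29.82 -25.44] [604.  133.9  48.1] [79 79 76]
220 [  0.28 -26.65 -24.19] [604.1 130.8  46.7] [84 81 79]
226 [  0.28 -24.   -24.47] [604.2 128.1  46.9] [85 78 78]
232 [  0.28 -21.53 -25.27] [604.2 125.6  47.6] [85 82 78]
238 [  0.27 -18.34 -24.35] [604.3 122.5  46.6] [84 83 80]
244 [  0.27 -15.35 -24.04] [604.4 119.5  46.2] [82 79 80]
250 [  0.26 -12.81 -24.81] [604.4 116.9  46.9] [82 75 74]
256 [  0.26 -10.09 -25.18] [604.5 114.2  47.1] [82 78 78]
262 [  0.26  -6.83 -24.54] [604.6 111.   46.4] [79 75 75]
268 [  0.25  -4.37 -25.52] [604.7 108.5  47.3] [80 75 77]
274 [  0.25  -0.63 -24.16] [604.8 104.8  45.8] [78 77 71]
280 [  0.36 -31.01 -82.49] [603.8 133.2 105.1] [42 43 43]
```

View pics/w15.png

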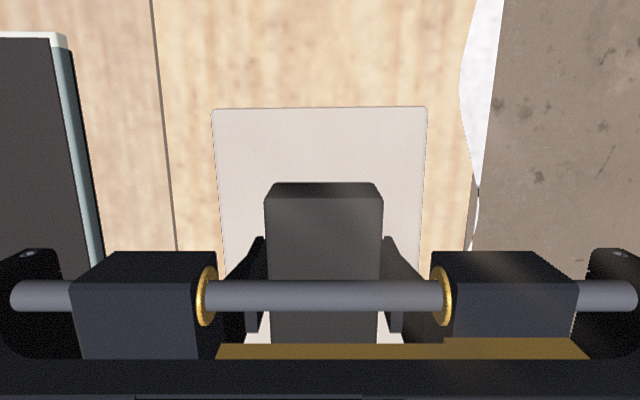

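```bash
python3 - <<'E'
import cv2,numpy as np
for n in ['w7','w8','w9','w10','w11','w12','w14','w16']:
    g=cv2.cvtColor(cv2.imread(f'pics/{n}.png'),cv2.COLOR_BGR2GRAY).astype(float)
    col=g[170:215,300:350].mean(1); print(n,[int(x) for x in col[8:36]])
E
```

```text
w7 [193, 194, 196, 181, 105, 46, 44, 46, 47, 47, 48, 47, 47, 48, 48, 48, 49, 49, 49, 54, 67, 82, 81, 81, 83, 82, 82, 82]
w8 [193, 194, 196, 181, 105, 46, 43, 46, 47, 47, 48, 47, 47, 48, 48, 48, 48, 48, 50, 54, 67, 82, 82, 82, 82, 82, 83, 82]
w9 [106, 106, 106, 98, 68, 48, 49, 51, 51, 51, 52, 53, 54, 54, 55, 55, 55, 56, 58, 62, 78, 93, 93, 93, 93, 92, 93, 92]
w10 [106, 106, 106, 97, 68, 49, 49, 50, 51, 51, 52, 52, 52, 54, 55, 55, 55, 56, 58, 63, 78, 93, 93, 92, 93, 92, 92, 92]
w11 [104, 104, 105, 93, 51, 39, 40, 43, 43, 44, 46, 46, 48, 49, 49, 50, 52, 53, 55, 61, 77, 93, 92, 92, 92, 93, 92, 92]
w12 [233, 235, 239, 221, 97, 52, 56, 58, 58, 58, 59, 60, 59, 60, 60, 60, 61, 61, 63, 67, 82, 95, 95, 94, 94, 94, 94, 94]
w14 [233, 234, 239, 221, 97, 52, 56, 58, 59, 59, 59, 59, 59, 60, 60, 60, 61, 62, 63, 68, 81, 95, 95, 95, 95, 95, 94, 93]
w16 [214, 215, 218, 197, 114, 49, 46, 50, 51, 51, 51, 51, 52, 53, 51, 53, 53, 53, 55, 58, 70, 83, 83, 82, 82, 82, 82, 81]
```

```bash
python3 -m handwheel '[1,0,0,0,-0.033,-0.004,0, 1,0,0,2,-0.033,-0.004,0, 1,0,0,3.5,-0.033,-0.004,0, 1,0,0,4.5,-0.033,-0.004,0, 1,0,0,4.5,-0.033,-0.004,0]'
python3 -c "
from h import *
goto(.604,.105,.0168,1.5)"
```

```text
time_s: 21.15
eef_pos: [0.604, 0.105, 0.017]
ee_rot: [-0.0, 1.0, 0.014, -0.0]
ft_force: [-2.6, 0.5, 5.7]
finger_gap: 0.0516
row [-0.  -0.   0.2] [-0.0004  0.0006  0.0009] steps 0.0 0.0 now [0.604 0.105 0.017] t 21.15
```

```bash
python3 -m handwheel '[1,0,0,-0.3,0,0,0, 0.2,0,0,-0.3,0,0,0, 0.2,0,0,-0.3,0,0,0, 0.2,0,0,-0.3,0,0,0, 0.2,0,0,-0.3,0,0,0, 0.2,0,0,-0.3,0,0,0, 0.2,0,0,-15,0,0,0, 0.2,0,0,-50,0,0,0, 0.2,0,0,-95,0,0,0, 0.2,0,0,-140,0,0,0, 0.2,0,0,-190,0,0,0, 0.2,0,0,-240,0,0,0]'
python3 - <<'E'
from h import *
np.set_printoptions(suppress=True,precision=4)
s,im,d=snap('wrist','w17.png'); c=cam('wrist',s); P=cloud(c,d); Z=P[...,2]
m=(Z>.034)&(Z<.05)&(np.abs(P[...,0]-.604)<.07)&(np.abs(P[...,1]-.1)<.08)
q=P[m]; print(cv2.minAreaRect(q[:,:2].astype(np.float32)),np.percentile(q[:,2],[2,50,98]))
m=(Z>.008)&(Z<.016)&(np.abs(P[...,0]-.604)<.08)&(np.abs(P[...,1]-.1)<.1)
q=P[m]; print(cv2.minAreaRect(q[:,:2].astype(np.float32)))
goto(.5185,-.2328,.32,-3.7)
E
```

```text
time_s: 22.35
eef_pos: [0.6036, 0.105, 0.2592]
ee_rot: [0.0, 1.0, 0.014, 0.0]
ft_force: [1.2, 0.6, 0.6]
finger_gap: 0.0697
((0.604560136795044, 0.10273775458335876), (0.051920510828495026, 0.07878268510103226), 1.4986624717712402) [0.0393 0.042  0.0436]
((0.6038780808448792, 0.10292159020900726), (0.11014027148485184, 0.15017667412757874), 2.3517863750457764)
row [-97.5 336.8 -53.2] [-0.0019 -0.013   0.0921] steps 7.1 0.6 now [0.6073 0.1066 0.2685] t 22.4
```

View pics/w17.png

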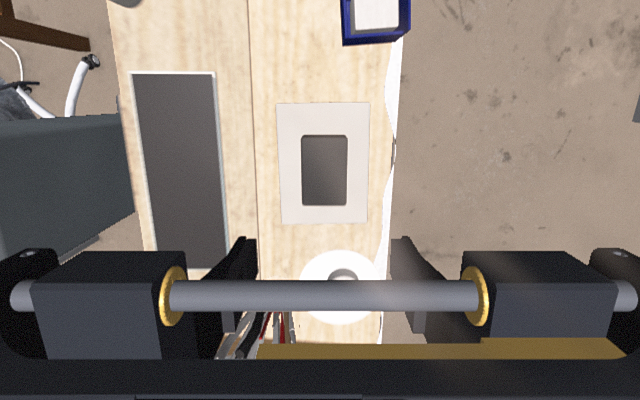

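The block lies flat on the board, centred within about 1 mm (block px (324,170) on board (322,163)). Next: go high over to the door knob.

```bash
python3 -m handwheel '[0.2,0,0,-45,0,0,0, 0.2,-10,40,-53,0,0,0, 0.2,-25,85,-53,0,0,0.03, 0.2,-38,130,-53,0,0,0.05, 0.2,-51,175,-53,0,0,0.07, 0.2,-64,220,-53,0,0,0.09, 0.2,-77,265,-53,0,0,0.092, 0.2,-89,307,-53,0,0,0.092, 0.2,-97,333,-53,0,0,0.092, 0.2,-97,337,-53,0,0,0.092, 0.2,-97,337,-53,0,0,0.092]'
python3 - <<'E'
from h import *
np.set_printoptions(suppress=True,precision=4)
s,im,d=snap('wrist','w18.png'); c=cam('wrist',s); P=cloud(c,d); Z=P[...,2]
k=(Z>.08)&(Z<.096)&(np.abs(P[...,0]-.519)<.03)&(np.abs(P[...,1]+.233)<.03); print('knob',k.sum(),cv2.minEnclosingCircle(P[k][:,:2].astype(np.float32)))
goto(.5185,-.2332,.072,-3.7)
E
```

```text
time_s: 23.5
eef_pos: [0.5163, -0.235, 0.3096]
ee_rot: [-0.0, 0.999, -0.033, -0.0]
ft_force: [-0.1, 1.0, -0.0]
finger_gap: 0.0695
knob 212 ((0.5188303589820862, -0.23372209072113037), 0.009315659292042255)
row [  1.7  -0.1 237.6] [-0.0006  0.0002  0.0011] steps 4.8 0.0 now [ 0.5168 -0.2333  0.3096] t 23.55
```

```bash
python3 -m handwheel '[0.2,2,0,45,0,0,0, 0.2,2,0,92,0,0,0, 0.2,2,0,140,0,0,0, 0.2,2,0,182,0,0,0, 0.2,2,0,212,0,0,0, 0.2,2,0,230,0,0,0, 0.2,2,0,237,0,0,0, 0.2,2,0,237,0,0,0]'
python3 -m handwheel '[1,0,0,0,0,0,0, 1,0,0,0,0,0,0, 1,0,0,0,0,0,0, 1,0,0,0,0,0,0, 1,0,0,0,0,0,0, 1,0,0,0,0,0,0, 1,0,0,0,0,0,0, 1,0,0,0,0,0,0, 1,0,0,0,0,0,0]'
python3 -m handwheel '[1,-4,0,0,0,0,0, 1,-14,0,0,0,0,0, 1,-26,0,0,0,0,0, 1,-38,0,0,0,0,0, 1,-50,0,0,0,0,0, 1,-62,0,0,0,0,0, 1,-74,0,0,0,0,0, 1,-86,0,0,0,0,0, 1,-96,0,0,0,0,0, 1,-104,0,0,0,0,0, 1,-109,0,0,0,0,0, 1,-112.5,0,0,0,0,0]'
python3 -m handwheel '[1,-1,0,0,0,0,0, 1,-1,0,0,0,0,0]'
```

```text
time_s: 24.35
eef_pos: [0.5184, -0.233, 0.0719]
ee_rot: [-0.001, 1.0, -0.031, -0.001]
ft_force: [-0.0, 0.3, -0.5]
finger_gap: 0.0697
time_s: 25.25
eef_pos: [0.518, -0.235, 0.0721]
ee_rot: [0.0, 0.999, -0.032, -0.0]
ft_force: [-0.4, 0.2, 0.3]
finger_gap: 0.0169
time_s: 26.45
eef_pos: [0.4064, -0.228, 0.0723]
ee_rot: [0.0, 0.999, -0.033, 0.001]
ft_force: [8.3, -3.5, -11.6]
finger_gap: 0.0169
time_s: 26.65
eef_pos: [0.4064, -0.228, 0.0722]
ee_rot: [0.0, 0.999, -0.032, 0.001]
ft_force: [6.0, -4.4, -9.7]
finger_gap: 0.0171
```

```bash
python3 -m handwheel '[0.3,0.8,0,0,0,0,0, 0.3,0.8,0,0,0,0,0, 0.3,0.8,0,0,0,0,0, 0.3,0.8,0,0,0,0,0, 0.3,0.8,0,-15,0,0,0, 0.3,0.8,0,-50,0,0,0, 0.3,0.8,0,-95,0,0,0, 0.3,0.8,0,-140,0,0,0, 0.3,0.8,0,-190,0,0,0, 0.3,0.8,0,-240,0,0,0, 0.3,0.8,0,-240,0,0,0]'
python3 - <<'E'
from h import *
np.set_printoptions(suppress=True,precision=4)
s,im,d=snap('wrist','w19.png'); c=cam('wrist',s); P=cloud(c,d); Z=P[...,2]
for x0,y0 in [(.407,-.227),(.662,-.243)]:
    k=(Z>.08)&(Z<.096)&(np.abs(P[...,0]-x0)<.03)&(np.abs(P[...,1]-y0)<.03); print('knob',k.sum(),cv2.minEnclosingCircle(P[k][:,:2].astype(np.float32)))
s,im,d=snap('top','t19.png')
cv2.imwrite('pics/t19c.png',cv2.resize(im[120:280,220:490,::-1],None,fx=2.9,fy=2.9,interpolation=cv2.INTER_CUBIC))
E
```

```text
time_s: 27.75
eef_pos: [0.4088, -0.2287, 0.3193]
ee_rot: [0.004, 0.999, -0.032, 0.004]
ft_force: [1.1, 0.3, 0.3]
finger_gap: 0.0609
knob 203 ((0.4070444107055664, -0.22688527405261993), 0.009317062795162201)
knob 244 ((0.6620994806289673, -0.24264836311340332), 0.009730926714837551)
```

View pics/t19c.png

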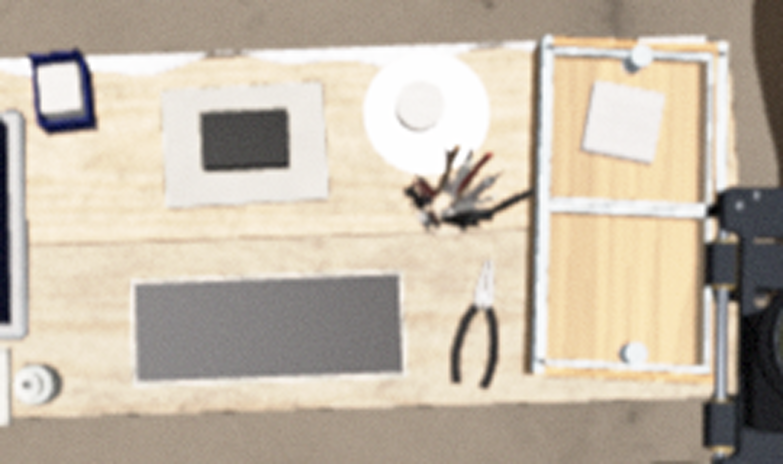

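View pics/w19.png

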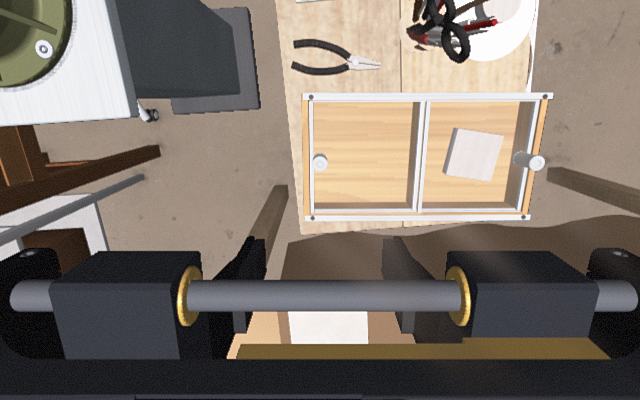

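Both knobs are back at their starting places. The block is centred on the board at px (245,140), and the steel block, pliers and glue have not moved. Handing in.

```bash
python3 -c "
from rig import bot
print(bot.hand_in(), bot.observe()['time_s'])"
```

```text
the job is handed in; nothing more can be done
the job is handed in; nothing more can be done
```

The whole job was carried out in order and handed in, with about 28 s of the 72 s used at my last reading.

- **Opening:** I slid the near door back to its stop, about 111.5 mm by the knob measurements against the stated 112 mm. I then lifted the charcoal out.
- **Truing:** I trued the underside in one left-to-right stroke. The pressure read 4.8 N at the start, 4.7 N midway and 4.3 N at the end. The block was turned about 10° on the plate so the gripper cleared the glue bottle and the tumbler.
- **Placing:** The block lies flat on the soldering board. Its centre measured within about 1 mm of the board's middle.
- **Closing:** I slid the door shut to its stop. Both knobs measured within 0.3 mm of where they started.
- **Everything else:** In the last pictures the steel block, pliers, glue and the rest looked unmoved, and the gripper was clear of everything.

**Checks that disagreed:** One fit before placing suggested the block had tilted about 2° in the fingers. The pictures showed it had not moved; the fit had picked up pixels from the block's front face. I had tilted the tool to correct for it, and undid that before the block touched the board. Two readings of the block's front edge in the hand also differed by about 2 mm, roughly the calibration error. I measured the block's position again once it was on the board.

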